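# Latch the gift-box clamp half open

## Task

Make the gift-box clamp ready for the next box: with a fingertip, gently tip its hinged stop arm over from its parked lean towards the fence so that it drops onto the jaw, then push the sprung wooden jaw back from the fence past the stop pin and let it go, so that it springs back and stays caught by the pin half open. Only nudge and push: do not grip or lift anything, and leave the other things on the table where they stand.

Things in the scene. Friction and masses are not known exactly. Their poses are not given: they have to be found in the camera images.
- clamp: Gift-box clamp, fixed to the table: plywood base 265 mm long (x -120 to +145 mm), 150 wide, 12 thick. Origin on the table under it, z up, x along the jaw's travel, from the fence (robot's side) to the far end; y across. Wooden guide rails, top 36 mm above the table, at y +-55 to +-70 mm from x -50 mm to the far end. All between fence and bridge is open from above.
- fence (a point): Middle of the top edge of the low wooden fence across the clamp's near end: 32 mm above the table, 15 mm thick (clamp x -120 to -105 mm).
- pivot (a point): Middle of the stop arm's pivot rod, 85 mm above the table at clamp x +20 mm. The rod joins the two steel posts of the bridge, at y +-62 mm, 96 mm high and 18 mm deep in x.
- jaw (a joint): Sprung jaw, m: 0 = home, nearest the fence; grows as it is pushed away from the fence (clamp +x) to 0.070, its end stop. Spring force back to 0: 4 N at home, 7 N half way, 10 N at the end; damped, 25 N per m/s. With the stop arm down, the pin drops behind the jaw's catch at about 0.041 and on release the jaw comes back and is caught at 0.035. Not pushed that far, or with the arm parked, it returns to 0.
- jaw_face (a point): Middle of the jaw's upright cork face, 40 mm above the table; moves with the jaw, faces the fence, 30 mm off at home; push it along clamp +x. The jaw is a wooden block 100 mm wide, 140 long, 14 to 52 mm above the table. On top, 114 mm behind the face, a steel catch 24 mm wide, 12 high: steep towards the fence, ramped behind.
- stop_arm (a joint): Stop arm hinge, rad: 0 = parked, standing up and leaning 29 degrees past upright towards the fence; grows as it is tipped over towards the far end; upright at 0.50, beyond that it falls by its own weight to 2.58 = down, the stop pin just clear of the jaw's top. Very light: under 1 N at the pin. Push until past upright (0.7), then it falls.
- stop_bar: The moving steel T of the stop arm: a bar 8 mm thick from the pivot, with the stop pin across its end. Origin on the pivot (20 mm along clamp x, 85 mm above the table). Handle it gently: less than 15 N from the fingers.
- stop_pin (a point): Middle of the stop pin, the round cross-bar at the end of the stop arm: 8 mm thick, 36 mm long along clamp y, 57 mm from the pivot. Parked it is 135 mm above the table, 27 mm nearer the fence than the pivot; down it is 57 mm above the table, 50 mm beyond the pivot.
- egg_cup: Bystander: turned wooden egg cup, 50x50x53 mm, loose; origin at the centre of its underside.
- spinning_top: Bystander: flat-footed wooden spinning top, 53x53x62 mm, loose; origin at the centre of its underside.
- match_box: Bystander: small flat box, 50x64x15 mm, loose; origin at the centre of its underside.
- balm_tin: Bystander: round tin, 67 mm across, 29 mm high, loose; origin at the centre of its underside.
- stamp_a: Bystander: wooden hand stamp standing upright, 37x46x72 mm, loose; origin at the centre of its underside.
- gift_box_d: Bystander: little wrapped gift, 63x63x51 mm, loose; origin at the centre of its underside.
- pine_cone_b: Bystander: pine cone, 35 mm across, 44 mm high, loose; origin at the centre of its underside.

How it is judged:
By the outcome, as a careful person would: the job done as asked, in the order asked, and still so for the second after the job is handed in, with the robot touching nothing.
It also fails if it takes over 40 s, if anything falls off the work surface, if the arm or the gripper's body presses on something with over 40 N, if the wrist force passes 120 N, or if a joint passes its speed limit or range.

## Robot

A 7-joint arm with a two-finger parallel gripper is mounted at the origin on a cart in front of the work surface, level with it; the furniture and walls round the work are solid. World frame = base frame: x ahead of the robot, y to its left, z up, the work surface at z = 0. Lengths are in m, angles in degrees, forces in N, time in s.
With the tool pointing down it reaches from about 0.425 to 0.875 m from the base axis. Payload 4.7 kg.
Tool frame: the origin (TCP) lies at the very end of the fingers, on their centre line; the grasp point (between the pads) lies env.grip_point_offset behind it (env.grip_point_offset is the distance from the TCP to the grasp point, in m); z points along the fingers, y is the direction in which the jaws open and shut (so a half turn about z gives the same grasp; the last joint's range is limited). The gripper opens to 87 mm and grips with 3 to 60 N. Pads are 19 mm wide; open, the fingers measure 117 mm over their backs; the gripper's body (75 mm by 190 mm) begins 51 mm behind the grasp point.
Start: joints at [67.615, 18.392, -4.016, 83.108, 1.295, 78.541, -3.26], TCP at [0.256, -0.597, 0.223] pointing down, gripper open.
Joint ranges: [-163.93, 163.93], [-17.29, 119.83], [-79.2, 71.16], [3.27, 140.29], [-89.18, 269.18], [5.43, 117.66], [-154.24, 154.24]. Speed limits (degrees/s): [147.25, 147.25, 180, 180, 180, 180, 180].

## Interface

Orientations are given as [roll, pitch, yaw] about the fixed x, y, z axes, in that order (R = Rz(yaw) Ry(pitch) Rx(roll)).
In Python, from cell import env gives the robot as it stands.
- The arm moves only by the tool send_rows, never from a script. Its argument "plan" is a list of rows, each a list of 7 numbers: the finger opening in mm, from 0 to 87, then the shift along the tool's x, y, z in mm, then the turn, a rotation vector about the tool's x, y, z in rad. A call has 1 to 12 rows; each row shifts and turns the commanded pose from where the row before left it, along the tool's axes as they then stand; what a row does not reach is not made up. A row lasts 1/10 s, in which the tool goes at most 50 mm and 8.59 degrees, less where a joint would pass 70% of its speed; a pose out of reach is approached as far as the arm can. A call is refused whole if a number of a shift passes 50 or a number of a turn 0.15, either way. A call with a gripper value outside its range is refused whole. The fingers move at their own pace and stop on an object; "grip_force" is the grip in N (left out, the last holds). Time passes only in rows, so rows that do not move let the fingers close. It gives the time, the measured TCP pose, the force and the opening at its end, in the units of the state.
- env.get_obs(): the state, without advancing time (a new reading comes with each control period).
- env.read_camera(name): name is "side" or "top" or "wrist"; returns the picture (400x640x3 uint8, red, green, blue); there is no depth.
- env.get_calibration(name): a dict with "fx", "fy", "cx", "cy" (pixels), "extrinsics" (4x4, takes a point from camera to world coordinates). Camera axes: x right, y down, z forward; pixel columns grow to the right and rows downward; lengths in m; the calibration is good to about 2 mm. A picture is of the moment at which its call begins: read the wrist's pose just before it. get_calibration takes no time and is no camera call; for the wrist camera it gives the pose at the moment of the call.
- env.sign_off(): hands the job in, once; it reports no verdict.
Trained networks look in the newest picture that a camera, given by its name, has taken for a name from the list of things; names that differ only in an ending like _2 or _b are one class to them, and where a whole thing is asked for, a point or a joint stands for the part that bears it (a point fixed in the world has none). Each returns a list of dicts, best first, with "confidence" (0 to 1); they miss things now and then, are a little off and sometimes report something else, mostly with a low value. They report only what shows in the picture. A call takes as long as a camera call.
- env.regions_of(camera, query): "region" (400x640 bool, what is visible of it) and "rect" ([left, top, right, bottom] in pixels, round what is visible of it).
The state is a dict: "time_s": time; "qpos": joint angles; "joint_velocities": joint speeds; "effort": joint torques, N m; "tool_pos": TCP position; "tool_rot": TCP orientation; "force": force on the tool from outside, world axes, zero at the start; "wrist_torque": the same for the moment, N m; "grip_width": finger opening in m.
Only numpy, scipy, OpenCV 4.12 (cv2) and the standard library are available. Lean on these libraries where they do the work, as an engineer would, in place of code of your own. Each camera call takes 0.05 s, during which the arm holds its last target. There are 200 camera calls.

## Working session

There is one attempt and no reset: what is moved stays moved. The work goes in short steps, Python scripts to look and compute and a tool call to move; the robot and the scene stay as the last step left them, time stands still between calls to the robot, and variables do not carry over. Pictures are saved under pics/ and viewed, about 8 in all and at most 12, crops included, and the job is handed in when it is done.

Besides the shell and the picture viewer there is one more tool, called as name(argument=value, ...), one argument or row to a line, values as JSON. send_rows: Moves the arm, as the interface text tells. Its arguments: {"type":"object","properties":{"plan":{"type":"array"},"grip_force":{"type":"number"}},"required":["plan"]}

```bash
mkdir -p pics; ls; python3 - <<'E'
from cell import env
import cv2,numpy as np
o=env.get_obs(); print(o['time_s'],o['tool_pos'],o['tool_rot'],o['force'],o['grip_width'],env.grip_point_offset)
ims=[]
for c in ['side','top']:
    im=env.read_camera(c); cv2.imwrite(f'pics/{c}0.png',im[:,:,::-1])
    k=env.get_calibration(c); print(c,k['fx'],k['fy'],k['cx'],k['cy'],np.round(k['extrinsics'],4).tolist())
    for q in ['clamp','jaw_face','stop_bar','stop_pin','fence','jaw','egg_cup','spinning_top','match_box','balm_tin','stamp_a','gift_box_d','pine_cone_b']:
        try: print(c,q,[(np.round(r['rect']).tolist(),round(r['confidence'],2)) for r in env.regions_of(c,q)][:2])
        except Exception as e: print(q,e)
E
```

```text
pics
0.0 [ 0.25573544 -0.5969765   0.22145882] [-1.79890245e+02  6.27912584e-03  2.31954493e+01] [ 0.69988679 -0.71708549  0.76129608] 0.08702927557527014 0.0187
side 414.6666139197103 414.6666139197103 327.2636277483054 201.18115164953593 [[-0.9569, -0.1938, 0.2161, 0.3743], [-0.2902, 0.6531, -0.6994, 0.523], [-0.0056, -0.732, -0.6812, 0.7475], [0.0, 0.0, 0.0, 1.0]]
side clamp [([262.0, 232.0, 402.0, 331.0], 0.95)]
side jaw_face [([301.0, 247.0, 379.0, 312.0], 0.76)]
side stop_bar []
side stop_pin []
side fence [([262.0, 233.0, 398.0, 333.0], 0.82)]
side jaw [([301.0, 252.0, 378.0, 308.0], 0.71)]
side egg_cup [([388.0, 156.0, 409.0, 181.0], 0.91), ([261.0, 306.0, 278.0, 326.0], 0.55)]
side spinning_top [([363.0, 137.0, 380.0, 157.0], 0.51), ([322.0, 242.0, 343.0, 263.0], 0.25)]
side match_box []
side balm_tin [([309.0, 324.0, 342.0, 366.0], 0.69)]
side stamp_a [([314.0, 142.0, 324.0, 167.0], 0.67)]
side gift_box_d [([344.0, 156.0, 361.0, 179.0], 0.94)]
side pine_cone_b [([263.0, 305.0, 276.0, 323.0], 0.74)]
top 441.62043486287666 441.62043486287666 318.82354830061075 194.60657836220605 [[-0.0009, -0.987, 0.1609, 0.3937], [-1.0, 0.0012, 0.0018, -0.1743], [-0.0019, -0.1609, -0.987, 1.1879], [0.0, 0.0, 0.0, 1.0]]
top clamp [([219.0, 168.0, 282.0, 270.0], 0.61)]
top jaw_face [([220.0, 164.0, 280.0, 270.0], 0.61)]
top stop_bar []
top stop_pin [([238.0, 203.0, 254.0, 224.0], 0.57)]
top fence [([218.0, 166.0, 281.0, 271.0], 0.84), ([398.0, 150.0, 413.0, 163.0], 0.28)]
top jaw [([227.0, 196.0, 270.0, 250.0], 0.7)]
top egg_cup [([396.0, 232.0, 414.0, 251.0], 0.74)]
top spinning_top [([426.0, 194.0, 450.0, 217.0], 0.66)]
top match_box [([290.0, 213.0, 312.0, 224.0], 0.52)]
top balm_tin [([184.0, 214.0, 210.0, 242.0], 0.92)]
top stamp_a [([397.0, 150.0, 416.0, 164.0], 0.47)]
top gift_box_d [([388.0, 182.0, 408.0, 208.0], 0.89)]
top pine_cone_b []
```

```bash
python3 - <<'E'
import cv2,numpy as np
t=cv2.imread('pics/top0.png')[140:310,160:480]; s=cv2.imread('pics/side0.png')[200:380,220:430]
cv2.imwrite('pics/c1.png',cv2.resize(t,None,fx=2.5,fy=2.5,interpolation=2))
t=cv2.imread('pics/top0.png')[155:285,205:325]
a=cv2.resize(t,(480,520),interpolation=2)
cv2.imwrite('pics/c2.png',a)
cv2.imwrite('pics/c3.png',cv2.resize(s,None,fx=3.3,fy=3.3,interpolation=2))
E
```

```text
(no output)
```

View pics/c1.png

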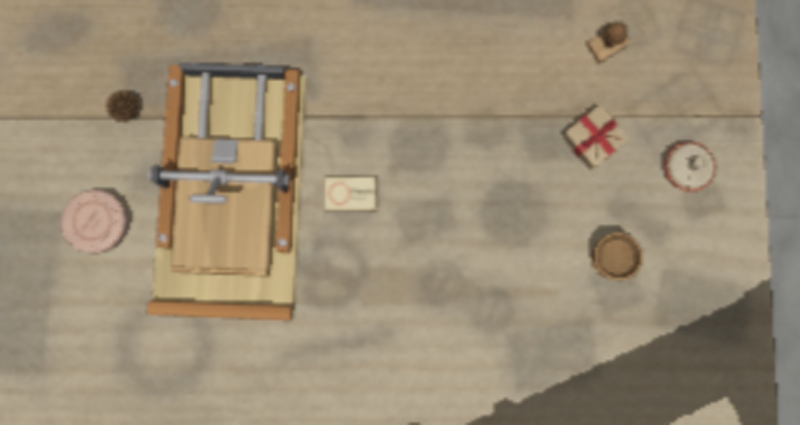

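View pics/c3.png

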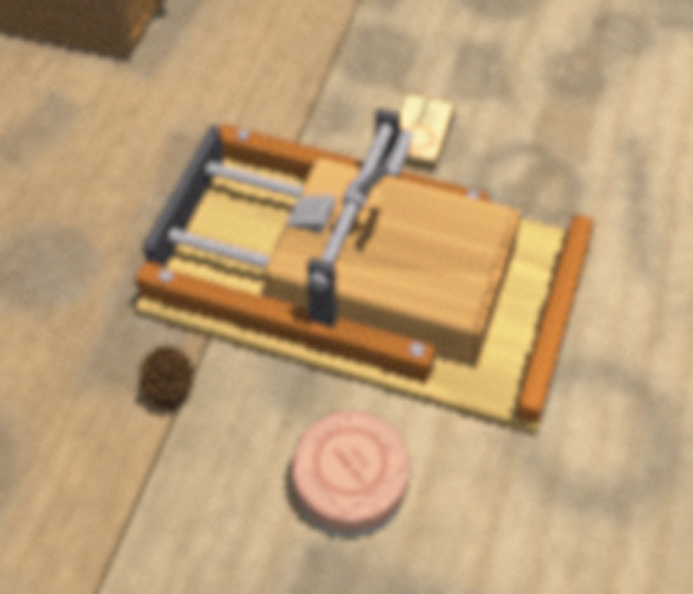

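The top view shows the clamp nearly aligned with world x, with the fence at c1 y≈308 and the bridge rod from (157,175) to (285,180). The pin is at (208,199), the tin and cone stand to its left, and the match box is to its right. The side view shows the same layout, with the arm parked and the pin at about (398,152). Next I'll fit the clamp pose.

```bash
cat > fit.py <<'E'
from cell import env
import numpy as np
from scipy.optimize import least_squares
def proj(c,P):
    k=env.get_calibration(c);T=np.linalg.inv(k['extrinsics']);p=np.asarray(P)@T[:3,:3].T+T[:3,3]
    return np.c_[k['fx']*p[:,0]/p[:,2]+k['cx'],k['fy']*p[:,1]/p[:,2]+k['cy']]
def W(v,P):
    P=np.asarray(P,float);c,s=np.cos(v[2]),np.sin(v[2])
    return np.c_[v[0]+c*P[:,0]-s*P[:,1],v[1]+s*P[:,0]+c*P[:,1],P[:,2]]
E
python3 - <<'E'
from fit import *
top=[((157,175),(20,62,90)),((285,180),(20,-62,90)),((208,199),(-7,0,135)),((172,268),(-75,50,52)),((268,274),(-75,-50,52)),((220,177),(20,0,89)),((293,319),(-120,-75,5)),((149,313),(-120,75,5))]
side=[((540,430),(-120,75,0)),((135,300),(145,75,6)),((590,218),(-120,-75,32)),((398,152),(-7,0,135)),((519,208),(-75,-50,52)),((478,333),(-75,50,52)),((355,195),(20,0,87)),((435,350),(-50,70,36))]
tp=np.array([a for a,_ in top])/2.5+[160,140]; sp=np.array([a for a,_ in side])/3.3+[220,200]
tP=np.array([b for _,b in top])/1e3; sP=np.array([b for _,b in side])/1e3
f=lambda v:np.r_[(proj('top',W(v,tP))-tp).ravel(),(proj('side',W(v,sP))-sp).ravel()]
r=least_squares(f,[.6,0,0],loss='soft_l1'); v=r.x; print(v[:2],np.degrees(v[2])); print(np.round(f(v).reshape(-1,2),1).tolist())
np.save('v.npy',v)
print(W(v,np.array([[-105,0,32],[-75,0,40],[-7,0,135],[20,0,85],[145,0,0]])/1e3).round(4))
E
```

```text
[0.51342921 0.00685409] -2.7225072118086957
[[0.2, -1.0], [-1.6, -0.7], [0.6, -0.6], [-0.9, 0.8], [-0.3, 0.2], [-0.3, -0.6], [0.1, 0.5], [1.1, 0.2], [-1.3, 1.7], [-0.0, 1.8], [1.6, -1.1], [0.4, -0.7], [0.8, -0.8], [0.4, -0.6], [0.4, -1.6], [-2.1, 3.5]]
[[ 0.4085  0.0118  0.032 ]
 [ 0.4385  0.0104  0.04  ]
 [ 0.5064  0.0072  0.135 ]
 [ 0.5334  0.0059  0.085 ]
 [ 0.6583 -0.      0.    ]]
```

Residuals are around 1 px, about 2.5 mm, so the pose is good enough to start moving. I'll close the fingers, turn the tool square to the clamp and go over at height.

send_rows(
  plan=[
    [0,0,0,0,0,0,0.15],
    [0,0,0,0,0,0,0.15],
    [0,0,0,0,0,0,0.15],
    [0,20,-30,0,0,0,0],
    [0,24,-40,0,0,0,0],
    [0,24,-45,0,0,0,0],
    [0,24,-45,0,0,0,0],
    [0,24,-45,0,0,0,0],
    [0,10,-45,0,0,0,0],
    [0,10,-45,0,0,0,0],
    [0,8,-45,0,0,0,0],
    [0,0,0,0,0,0,0],
  ],
)

```text
time_s: 2.6
tool_pos: [0.4163, -0.2598, 0.2232]
tool_rot: [-179.9, -0.1, -2.0]
force: [-0.0, 0.5, -0.3]
grip_width: 0.0024
```

send_rows(
  plan=[
    [0,5,-40,0,0,0,0],
    [0,5,-45,0,0,0,0],
    [0,5,-45,0,0,0,0],
    [0,5,-45,0,0,0,0],
    [0,5,-40,0,0,0,0],
    [0,5,-35,0,0,0,0],
    [0,5,-15,0,0,0,0],
    [0,0,0,0,0,0,0],
    [0,0,0,0,0,0,0],
  ],
)

```text
time_s: 3.5
tool_pos: [0.4605, -0.0049, 0.2225]
tool_rot: [180.0, 0.0, -2.6]
force: [1.0, -0.7, 0.4]
grip_width: 0.0008
```

```bash
cat > st.py <<'E'
from fit import *
def st(p=True):
    v=np.load('v.npy');o=env.get_obs();t=np.array(o['tool_pos']);d=t[:2]-v[:2];c,s=np.cos(v[2]),np.sin(v[2])
    print('t',round(o['time_s'],2),'clamp xyz mm',np.round([1e3*(c*d[0]+s*d[1]),1e3*(-s*d[0]+c*d[1]),1e3*t[2]],1),'rot',np.round(o['tool_rot'],1),'F',np.round(o['force'],1),'w',round(o['grip_width'],4))
E
python3 - <<'E'
from st import *;import cv2
st()
k=env.get_calibration('wrist');im=env.read_camera('wrist');cv2.imwrite('pics/w1.png',im[:,:,::-1])
v=np.load('v.npy')
im=np.ascontiguousarray(im[:,:,::-1])
for p in proj('wrist',W(v,np.array([[-105,0,32],[-105,75,32],[-105,-75,32],[-75,50,52],[-75,-50,52],[-7,18,135],[-7,-18,135],[20,62,96],[20,-62,96]])/1e3)): cv2.drawMarker(im,(int(p[0]),int(p[1])),(0,0,255),0,10)
cv2.imwrite('pics/w1m.png',im)
E
```

```text
t 3.5 clamp xyz mm [-52.3 -14.3 222.5] rot [180.    0.   -2.6] F [ 1.  -0.7  0.4] w 0.0008
```

View pics/w1m.png

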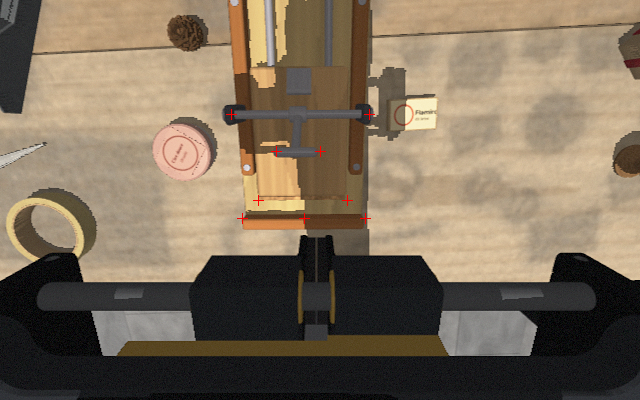

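The projected markers fall on the posts, pin, jaw edge and fence within about 4 px, so the fit holds. The fingers are short of the pin, so I'll centre, lower and push slowly.

send_rows(
  plan=[
    [0,0,-14,20,0,0,0],
    [0,0,0,35,0,0,0],
    [0,0,0,30,0,0,0],
    [0,0,0,10,0,0,0],
    [0,0,0,0,0,0,0],
    [0,12,0,0,0,0,0],
    [0,8,0,0,0,0,0],
    [0,5,0,0,0,0,0],
    [0,5,0,0,0,0,0],
    [0,5,0,0,0,0,0],
    [0,5,0,0,0,0,0],
    [0,5,0,0,0,0,0],
  ],
)

```text
time_s: 4.75
tool_pos: [0.5066, 0.0082, 0.1275]
tool_rot: [180.0, -0.0, -2.6]
force: [0.1, -0.4, -0.0]
grip_width: 0.0005
```

send_rows(
  plan=[
    [0,5,0,0,0,0,0],
    [0,5,0,0,0,0,0],
    [0,5,0,0,0,0,0],
    [0,5,0,0,0,0,0],
    [0,5,0,0,0,0,0],
    [0,5,0,0,0,0,0],
    [0,0,0,0,0,0,0],
    [0,0,0,0,0,0,0],
  ],
)

```text
time_s: 5.55
tool_pos: [0.5361, 0.0069, 0.1274]
tool_rot: [-180.0, 0.0, -2.6]
force: [0.5, 0.0, 0.5]
grip_width: 0.0005
```

```bash
python3 - <<'E'
from st import *;import cv2
st()
a=env.read_camera('side')[200:340,250:410];cv2.imwrite('pics/s2.png',cv2.resize(a[:,:,::-1],None,fx=3.5,fy=3.5,interpolation=2))
E
```

```text
t 5.55 clamp xyz mm [ 22.6   1.1 127.4] rot [-180.     0.    -2.6] F [0.5 0.  0.5] w 0.0005
```

View pics/s2.png

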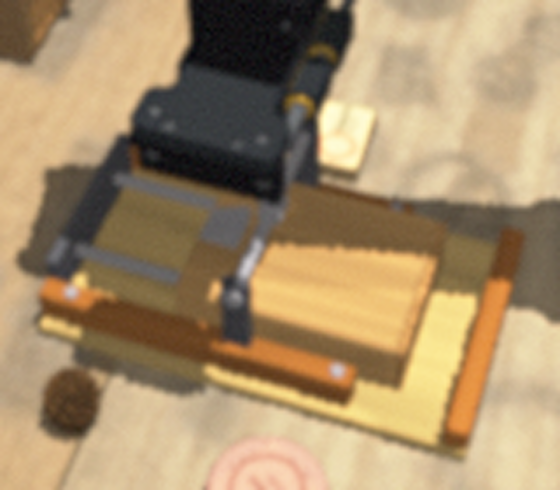

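The gripper hides the arm in this view. The finger is past the 0.7 rad position, so I'll back off and look with the wrist camera.

send_rows(
  plan=[
    [0,0,0,0,0,0,0],
    [0,-15,0,-10,0,0,0],
    [0,-25,0,-20,0,0,0],
    [0,-30,0,-20,0,0,0],
    [0,-25,0,-20,0,0,0],
    [0,0,0,0,0,0,0],
    [0,0,0,0,0,0,0],
  ],
)

```text
time_s: 6.3
tool_pos: [0.4416, 0.0109, 0.1981]
tool_rot: [179.9, -0.1, -2.6]
force: [0.3, 0.1, -0.7]
grip_width: 0.0007
```

```bash
python3 - <<'E'
from st import *;import cv2
st()
im=np.ascontiguousarray(env.read_camera('wrist')[:,:,::-1]);v=np.load('v.npy')
for p in proj('wrist',W(v,np.array([[-105,75,32],[-105,-75,32],[-75,50,52],[-75,-50,52],[70,18,57],[70,-18,57]])/1e3)): cv2.drawMarker(im,(int(p[0]),int(p[1])),(0,0,255),0,10)
cv2.imwrite('pics/w2.png',im)
E
```

```text
t 6.3 clamp xyz mm [-72.    0.6 198.1] rot [ 1.799e+02 -1.000e-01 -2.600e+00] F [ 0.3  0.1 -0.7] w 0.0007
```

View pics/w2.png

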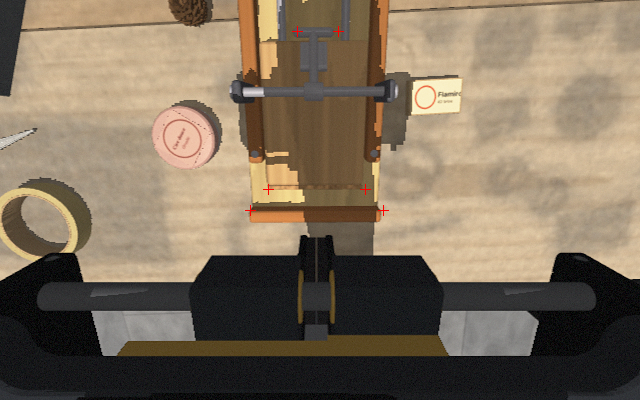

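The stop arm is down: the pin sits on its predicted spot at (297–338,31). The jaw is still home, with its face at row ~188. Next I'll go to the near side of the face and lower to z≈41 mm, above the fence top.

send_rows(
  plan=[
    [0,-12,0,0,0,0,0],
    [0,-10,0,10,0,0,0],
    [0,0,0,30,0,0,0],
    [0,0,0,35,0,0,0],
    [0,0,0,20,0,0,0],
    [0,0,0,0,0,0,0],
  ],
)

```text
time_s: 6.95
tool_pos: [0.4166, 0.0125, 0.0989]
tool_rot: [-179.9, 0.5, -2.6]
force: [0.7, 0.2, 0.0]
grip_width: 0.0006
```

```bash
python3 - <<'E'
from st import *
st();print(np.round(env.get_obs()['qpos'],1))
E
```

```text
t 6.95 clamp xyz mm [-97.    1.   98.9] rot [-179.9    0.5   -2.6] F [0.7 0.2 0. ] w 0.0006
[ 30.8  -3.  -34.8 121.6  -2.1  61.4 -95.5]
```

send_rows(
  plan=[
    [0,0,0,20,0,0,0],
    [0,0,0,20,0,0,0],
    [0,0,0,12,0,0,0],
    [0,0,0,6,0,0,0],
    [0,0,0,0,0,0,0],
    [0,0,0,0,0,0,0],
  ],
)

```text
time_s: 7.55
tool_pos: [0.42, 0.0122, 0.0452]
tool_rot: [-180.0, -0.1, -2.6]
force: [-0.2, 0.5, 0.0]
grip_width: 0.0006
```

```bash
python3 - <<'E'
from st import *
st();print(np.round(env.get_obs()['qpos'],1))
E
```

```text
t 7.55 clamp xyz mm [-93.6   0.9  45.2] rot [-1.8e+02 -1.0e-01 -2.6e+00] F [-0.2  0.5  0. ] w 0.0006
[ 30.1   2.1 -35.5 124.5   1.5  53.8 -98.8]
```

send_rows(
  plan=[
    [0,0,0,5,0,0,0],
    [0,4,0,0,0,0,0],
    [0,5,0,0,0,0,0],
    [0,5,0,0,0,0,0],
    [0,5,0,0,0,0,0],
    [0,5,0,0,0,0,0],
    [0,5,0,0,0,0,0],
    [0,0,0,0,0,0,0],
  ],
)

```text
time_s: 8.35
tool_pos: [0.447, 0.0108, 0.0392]
tool_rot: [180.0, 0.2, -2.6]
force: [-6.7, 0.2, 4.0]
grip_width: 0.0002
```

```bash
python3 - <<'E'
from st import *
st()
E
```

```text
t 8.35 clamp xyz mm [-66.6   0.8  39.2] rot [180.    0.2  -2.6] F [-6.7  0.2  4. ] w 0.0002
```

Contact is as expected: the jaw is at about 18 mm with 6–7 N on the tool. I'll continue to about 52 mm.

send_rows(
  plan=[
    [0,5,0,0,0,0,0],
    [0,5,0,0,0,0,0],
    [0,5,0,0,0,0,0],
    [0,5,0,0,0,0,0],
    [0,5,0,0,0,0,0],
    [0,5,0,0,0,0,0],
    [0,5,0,0,0,0,0],
    [0,0,0,0,0,0,0],
    [0,0,0,0,0,0,0],
    [0,0,0,0,0,0,0],
  ],
)

```text
time_s: 9.35
tool_pos: [0.4803, 0.0095, 0.0389]
tool_rot: [180.0, 0.4, -2.6]
force: [-8.9, 0.8, 7.2]
grip_width: 0.0006
```

```bash
python3 - <<'E'
from st import *
st()
E
```

```text
t 9.35 clamp xyz mm [-33.3   1.   38.9] rot [180.    0.4  -2.6] F [-8.9  0.8  7.2] w 0.0006
```

send_rows(
  plan=[
    [0,-5,0,0,0,0,0],
    [0,-5,0,0,0,0,0],
    [0,-5,0,0,0,0,0],
    [0,-8,0,0,0,0,0],
    [0,-10,0,0,0,0,0],
    [0,0,0,0,0,0,0],
    [0,0,0,-20,0,0,0],
    [0,0,0,-40,0,0,0],
    [0,0,0,-40,0,0,0],
    [0,0,0,-40,0,0,0],
    [0,0,0,-20,0,0,0],
    [0,0,0,0,0,0,0],
  ],
)

```text
time_s: 10.55
tool_pos: [0.4533, 0.0106, 0.2033]
tool_rot: [179.9, -0.5, -2.6]
force: [0.0, 0.9, 0.1]
grip_width: 0.0007
```

```bash
python3 - <<'E'
from st import *;import cv2
st()
im=np.ascontiguousarray(env.read_camera('wrist')[:,:,::-1]);v=np.load('v.npy')
for p in proj('wrist',W(v,np.array([[-75,50,52],[-75,-50,52],[-40,50,52],[-40,-50,52],[70,18,57],[70,-18,57]])/1e3)): cv2.drawMarker(im,(int(p[0]),int(p[1])),(0,0,255),0,10)
cv2.imwrite('pics/w3.png',im)
E
```

```text
t 10.55 clamp xyz mm [-60.3   0.9 203.3] rot [179.9  -0.5  -2.6] F [0.  0.9 0.1] w 0.0007
```

View pics/w3.png

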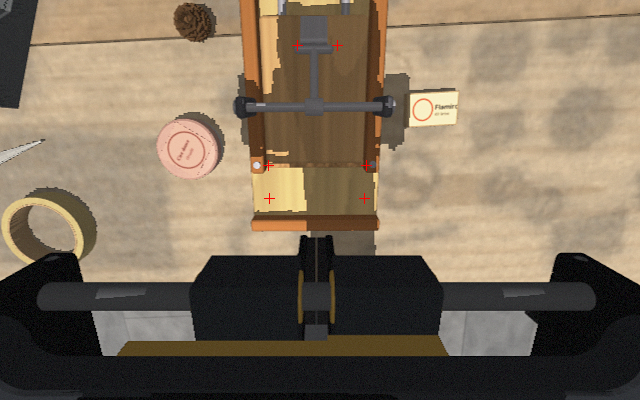

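The jaw's front edge is at row ~165, on the 0.035 marker, and the pin at (297–338,45) is in front of the catch. The jaw is caught, the robot is clear and the bystanders haven't moved. I'll hand it in.

```bash
python3 - <<'E'
from cell import env
print(env.sign_off())
E
```

```text
the job is handed in; nothing more can be done
None
```

The clamp is ready for the next box: the stop arm is down and the jaw is caught half open by the pin. I handed the job in at about 10.6 s.

- **Stop arm:** I tipped it over with closed fingertips, and no force above noise showed at the end of the moves. A wrist picture then showed the pin down on its predicted spot.
- **Jaw:** I pushed the cork face to about 51 mm. The tool read about 9 N along the push and 7 N upward, probably friction. I then backed off and raised the arm clear.
- **Last check:** In the final wrist picture, the jaw's front edge lies on the 35 mm marker and the pin sits in front of the catch. The tool force is about zero. The tin, cone and match box look unmoved. The other bystanders were not checked again, but the arm passed well above them.

No check failed. One side view was blocked by the gripper, so I used the wrist camera to confirm the stop arm was down.

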